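Index the cork three clicks and hold it

ROBOT

A 7-joint arm with a two-finger parallel gripper is mounted at the origin on the work surface. World frame = base frame: x ahead of the robot, y to its left, z up, the work surface at z = 0. Lengths are in m, angles in rad, forces in N, time in s.
With the tool pointing down it reaches from about 0.4 to 0.85 m from the base axis. Payload 4.5 kg.
Tool frame: the origin (TCP) lies at the very end of the fingers, on their centre line; the grasp point (between the pads) lies 19 mm behind it; z points along the fingers, y is the direction in which the jaws open and shut (so a half turn about z gives the same grasp; the last joint's range is limited). The gripper opens to 88 mm and grips with 3 to 60 N. Pads are 18 mm wide; open, the fingers measure 123 mm over their backs; the gripper's body (75 mm by 187 mm) begins 45 mm behind the grasp point.
Start: joints at [1.204, 0.689, -0.195, 1.565, 0.157, 0.902, -0.215], TCP at [0.244, -0.575, 0.239] pointing down, gripper open.
Joint ranges: [-3.01, 3.01], [-0.46, 2.08], [-1.47, 1.51], [0.13, 2.56], [-1, 4.14], [0.04, 2.09], [-2.66, 2.66]. Speed limits (rad/s): [2.57, 2.57, 3.14, 3.14, 3.14, 3.14, 3.14].

INTERFACE

Orientations are given as [roll, pitch, yaw] about the fixed x, y, z axes, in that order (R = Rz(yaw) Ry(pitch) Rx(roll)).
In Python, from plant import * gives the robot as it stands.
- The arm moves only by the tool carry_out, never from a script. Its argument "steps" is a list of rows, each an object with "travel": the shift along the tool's x, y, z in mm, a list of three; "turn": the turn about the tool's z in degrees. In form: [{"travel": [tx, ty, tz], "turn": turn}, ...]. A call has 1 to 8 rows; each row shifts and turns the commanded pose from where the row before left it, along the tool's axes as they then stand; what a row does not reach is not made up. A row lasts 1/12 s, in which the tool goes at most 41.7 mm and 7.16 degrees, less where a joint would pass 70% of its speed; a pose out of reach is approached as far as the arm can. A call is refused whole if a number of a shift passes 41.7 or a number of a turn 7.16, either way. A call with a gripper value outside its range is refused whole. "jaw" is the finger opening in mm, from 0 to 88.1, set as the call begins (left out, the last holds). The fingers move at their own pace and stop on an object; the grip force is fixed at half the most. Time passes only in rows, so rows that do not move let the fingers close. It gives the time, the measured TCP pose, the force and the opening at its end, in the units of the state.
- get_state(): the state, without advancing time (a new reading comes with each control period).
- read_camera(name): name is "side" or "top"; returns the picture (480x640x3 uint8, blue, green, red); there is no depth.
- camera_params(name): a dict with "camera_matrix" (3x3 intrinsics, pixels), "dist" ([k1, k2, p1, p2, k3] as OpenCV has them; the pictures are not rectified), "cam_to_world" (4x4, takes a point from camera to world coordinates). Camera axes: x right, y up, looking along -z (the intrinsics and any distortion apply to the point x, -y, -z); pixel columns grow to the right and rows downward; lengths in m; the calibration is good to about 2 mm. A picture is of the moment at which its call begins. camera_params takes no time and is no camera call.
- close_job(): hands the job in, once; it reports no verdict.
The state is a dict: "time_s": time; "joint_positions": joint angles; "dq": joint speeds; "effort": joint torques, N m; "position": TCP position; "ee_rot": TCP orientation; "ft_force": force on the tool from outside, world axes, zero at the start; "wrist_torque": the same for the moment, N m; "gripper_width": finger opening in m.
Only numpy, scipy, OpenCV 4.12 (cv2) and the standard library are available. Lean on these libraries where they do the work, as an engineer would, in place of code of your own. Each camera call takes 0.05 s, during which the arm holds its last target.

TASK

Set up the cork-pinning station: first slide the blue dish along the table, without lifting it, until it stands inside the red ring, leave it there and then take the black index knob by its bar and turn it clockwise from its home stop, counting three clicks, to the third stop (the red dot), without running on to the fourth. The knob is spring-loaded and runs home if released, so keep hold of it there: your program finishes while the gripper is still holding the knob at the third stop. Leave the jar, the loose cork and the little cork figure where they are.

Things in the scene. Friction and masses are not known exactly. Their poses are not given: they have to be found in the camera images.
- dish: Loose round blue open dish, 220 g nominal: foot 92 mm and rim 110 mm in diameter, 30 mm high, wall 4 mm, floor 5 mm thick; inner diameter about 86 mm just above the floor, 102 mm at the rim, so closed fingers fit inside. Slides on the table. Origin: centre of its underside, z up.
- ring_mark: Flat printed mark on the table (no height to speak of): a red ring 127 mm inside and 136 mm outside diameter, with a small red cross at the centre. Origin: its centre. The dish's place.
- station: The fixed indexing station: sage-green housing with white top, 104 mm (its x) by 225 mm (its y, from -168 to +58 mm), 39 mm high. Origin: on the table below the knob's axis; z up. At y = -115 mm a 68 mm turntable carries an upright pinned cork, top 85 mm above the table; it turns with the knob, 60 degrees a click.
- third_dot (a point): Large RED dot on the station's white top, marking the third stop. Six dots lie every 24 degrees, 40 mm from the knob's axis: a large blue one for home on the station's -x side, then clockwise seen from above black, black, red, black, black. The pointer end of the knob's bar points at the dot of the stop it is at.
- index_knob: The black knob: a 48 mm round skirt and stem, and above it an upright bar 48 mm long (its x), 14 mm thick (its y) and 50 mm tall, from 60 to 110 mm above the table. A white stripe marks the pointer end (its -x end). Origin: on the axis, under the skirt, 42 mm above the table; turns with the knob, z up. Grip the bar across its thickness, 15 to 25 mm below its top.
- knob_top (a point): Centre of the bar's top face, on the knob's axis, 110 mm above the table.
- knob_turn (a joint): Angle of the knob in rad, growing clockwise seen from above: 0 at the home stop, where it starts; stops lie one click = 0.419 rad (24 degrees) apart, the third at 1.257; hard end at 2.18. A return spring of 0.07 to 0.1 N m pulls it home from everywhere; each click is felt on top of that as a ripple of 0.05 N m up and down.
- jar: Bystander: small closed yellow jar with a green lid, 50 mm in diameter, 55 mm high. Origin: centre of its underside.
- cork: Bystander: a loose bottle cork standing upright, 25 mm in diameter, 40 mm high. Origin: centre of its underside.
- figure: Bystander: a little figure made of a cork, white head and red hat, 26 mm in diameter, 66 mm high. Origin: centre of its underside.
Mind the look-alikes: they are no part of the job. What is meant by the dish is not green, and is the larger of those in its own colour.

How it is judged:
On the way, in this order (a step that is already met when the one before it is completed fails the run):
1. the dish stands inside the ring, let go, with the knob still at home (horizontal distance between dish and ring_mark below 0.015 m and height (world z) of dish below 0.006 m and angle between dish's own z axis and vertical below 0.1 rad and linear speed of dish below 0.02 m/s and contact force between the arm and dish below 0.1 N and value of joint knob_turn below 0.15 rad), for 0.2 s.
2. the knob, gripped, is turned to the third stop (value of joint knob_turn between 1.117 and 1.397 rad and contact force between the fingers and index_knob above 1 N), for 0.3 s.
At the end, for the whole second after the job is handed in: The dish stands flat and at rest with its centre within 15 mm of the ring's centre, untouched, and the fingers hold the knob's bar (over 1 N) still at the third stop, 1.257 rad give or take 0.14 rad (8 degrees) (all of step 2 and horizontal distance between dish and ring_mark below 0.015 m and height (world z) of dish below 0.006 m and angle between dish's own z axis and vertical below 0.1 rad and linear speed of dish below 0.02 m/s and velocity of joint knob_turn between -0.1 and 0.1 rad/s and contact force between the arm and dish below 0.1 N); the arm keeps its last pose, push and grip.
It fails at once if the knob is run on towards the fourth stop (past 1.53 rad) (value of joint knob_turn above 1.53 rad).
It fails at once if the dish is lifted more than 12 mm off the table or tipped over 0.35 rad (height (world z) of dish above 0.012 m or angle between dish's own z axis and vertical above 0.35 rad).
It fails at once if the jar is knocked or pushed away (distance of jar from where it was at the start of the episode above 0.02 m).
It fails at once if the cork is knocked or pushed away (distance of cork from where it was at the start of the episode above 0.02 m).
It fails at once if the figure is knocked or pushed away (distance of figure from where it was at the start of the episode above 0.02 m).
It also fails if it takes over 58 s, if anything falls off the work surface, if the arm or the gripper's body presses on something with over 40 N, if the wrist force passes 120 N, or if a joint passes its speed limit or range.

## Working session

There is one attempt and no reset: what is moved stays moved. The work goes in short steps, Python scripts to look and compute and a tool call to move; the robot and the scene stay as the last step left them, time stands still between calls to the robot, and variables do not carry over. Pictures are saved under pics/ and viewed, and the job is handed in when it is done.

Besides the shell and the picture viewer there is one more tool, called after "Emit:" as name(argument=value, ...), one argument or row to a line, values as JSON. carry_out: Moves the arm, as the interface text tells. Its arguments: {"type":"object","properties":{"steps":{"type":"array","items":{"type":"object","properties":{"travel":{"type":"array","items":{"type":"number"}},"turn":{"type":"number"}}}},"jaw":{"type":"number"}},"required":["steps"]}

```bash
ls; mkdir -p pics
python3 - <<'E'
from plant import *
import cv2
for n in("side","top"):
    cv2.imwrite(f"pics/{n}0.png",read_camera(n)); p=camera_params(n); print(p)
print(get_state())
E
```

```text
pics
{'camera_matrix': array([[474.5906736 ,   0.        , 325.62119132],
       [  0.        , 474.5906736 , 240.66414657],
       [  0.        ,   0.        ,   1.        ]]), 'dist': array([-0.04088726,  0.        ,  0.        ,  0.        ,  0.        ]), 'cam_to_world': array([[ 0.94267099,  0.23369991, -0.23823466,  0.35090016],
       [-0.33330743,  0.69494804, -0.63714471, -0.68684128],
       [ 0.01666005,  0.68002321,  0.73300128,  0.79165122],
       [ 0.        ,  0.        ,  0.        ,  1.        ]])}
{'camera_matrix': array([[514.34282346,   0.        , 315.35555867],
       [  0.        , 514.34282346, 232.2015103 ],
       [  0.        ,   0.        ,   1.        ]]), 'dist': array([-0.01342128,  0.        ,  0.        ,  0.        ,  0.        ]), 'cam_to_world': array([[-0.01894448,  0.99388936, -0.10874302,  0.42422892],
       [-0.99958093, -0.02120859, -0.01970194, -0.10119675],
       [-0.02188783,  0.1083242 ,  0.99387463,  1.22668378],
       [ 0.        ,  0.        ,  0.        ,  1.        ]])}
{'time_s': 0.1, 'joint_positions': array([ 1.20381809,  0.68990227, -0.19450996,  1.56623351,  0.15732632,
        0.90247182, -0.21509886]), 'dq': array([ 0.00027149, -0.00068331, -0.00149425, -0.0021546 , -0.00083502,
        0.00144388, -0.00070653]), 'effort': array([-2.73644757e-03, -5.28505182e+01, -1.27128739e+00, -1.53836811e+01,
       -5.25732036e-02,  2.00042305e-03,  4.75400054e-05]), 'position': array([ 0.24356781, -0.57498255,  0.23799036]), 'ee_rot': array([-3.13997641e+00,  1.40821119e-04,  4.00863512e-01]), 'ft_force': array([-0.20106458,  0.54576157, -0.11415769]), 'wrist_torque': array([-0.02911448, -0.02456463,  0.05997264]), 'gripper_width': 0.08800509103982242}
```

View pics/side0.png

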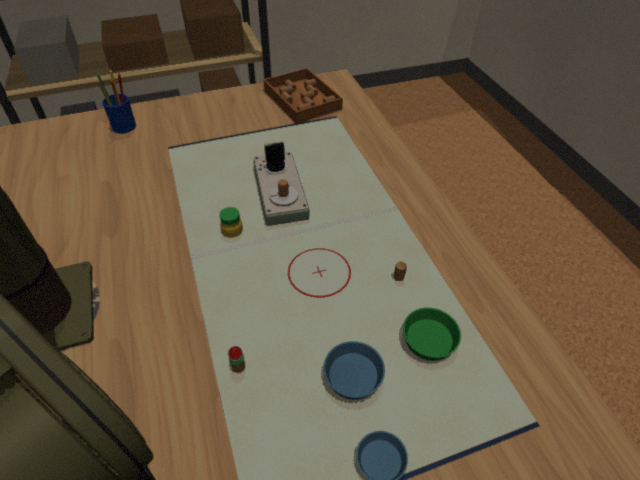

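View pics/top0.png

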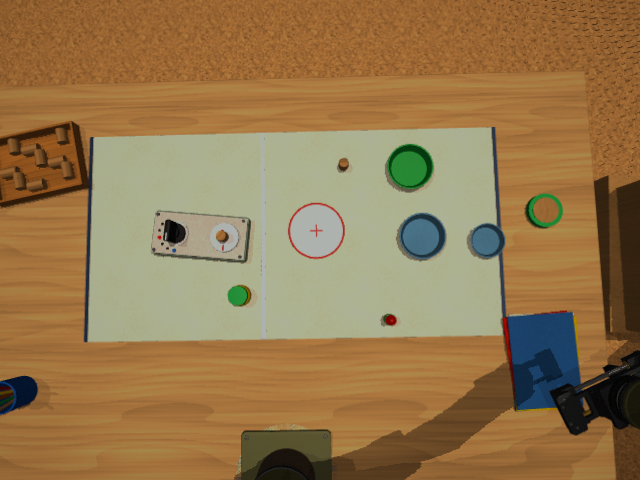

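The side view shows the big blue dish at (354,372), ring cross at (319,271) and knob at (275,155). In the top view the dish is at (422,236), ring at (316,230), knob bar at about (173,233), jar at (238,296), figure at (390,320) and cork at (343,164). The small blue and green dishes are look-alikes.

```bash
cat > h.py <<'E'
from plant import *
import cv2, numpy as np
def ray(n,uv):
    p=camera_params(n); x=cv2.undistortPoints(np.array([[uv]],float),p['camera_matrix'],p['dist'])[0,0]
    T=p['cam_to_world']; return T[:3,3],T[:3,:3]@np.array([x[0],-x[1],-1.])
def onz(n,uv,z):
    o,d=ray(n,uv); return (o+d*(z-o[2])/d[2])[:2]
def proj(n,P):
    p=camera_params(n);T=p['cam_to_world'];c=(np.atleast_2d(P)-T[:3,3])@T[:3,:3]; c=c*[1,-1,-1]
    return cv2.projectPoints(c,np.zeros(3),np.zeros(3),p['camera_matrix'],p['dist'])[0][:,0]
def blobs(n,img,lo,hi,amin=20):
    hsv=cv2.cvtColor(img,cv2.COLOR_BGR2HSV); m=cv2.inRange(hsv,np.array(lo),np.array(hi))
    cs,_=cv2.findContours(m,cv2.RETR_EXTERNAL,cv2.CHAIN_APPROX_NONE)
    return [c for c in cs if cv2.contourArea(c)>amin]
def circ(n,c,z):
    P=np.array([onz(n,q[0],z) for q in c]); e=cv2.fitEllipse((P*1000).astype(np.float32)); return np.round(e[0],1),np.round(e[1],1)
E
cat > m.py <<'E'
from h import *
import sys
for n in("side","top"):
    im=cv2.imread(f"pics/{n}{sys.argv[1]}.png")
    for c in blobs(n,im,(95,60,40),(115,255,255),300):
        x,y,w,h=cv2.boundingRect(c); print(n,'blue',(x,y,w,h),*circ(n,c,0.03))
    for lo,hi in(((0,100,60),(6,255,255)),((170,100,60),(180,255,255))):
        for c in blobs(n,im,lo,hi,4):
            x,y,w,h=cv2.boundingRect(c)
            print(n,'red',(x,y,w,h),*(circ(n,c,0) if len(c)>20 else (onz(n,(x+w/2-.5,y+h/2-.5),0.039),)))
E
python3 m.py 0
python3 - <<'E'
import cv2
a=cv2.imread('pics/top0.png')[195:275,140:260];b=cv2.imread('pics/side0.png')[130:230,240:320]
cv2.imwrite('pics/z1.png',cv2.resize(a,None,fx=6,fy=6,interpolation=2));cv2.imwrite('pics/z2.png',cv2.resize(b,None,fx=6,fy=6,interpolation=2))
E
```

```text
side blue (356, 423, 182, 57) [ 788.6 -459.4] [120.2 603.4]
side blue (324, 342, 61, 57) [ 543.  -329.2] [104.5 107.8]
side blue (102, 94, 33, 39) [195.1 655.5] [ 68.1 230.4]
side red (228, 346, 14, 14) [ 352.5 -213.2] [23.3 25.9]
side red (288, 248, 63, 50) [564.7 -78.7] [131.2 131.3]
top blue (0, 376, 37, 38) [196.9 623.9] [ 66.  115.4]
top blue (508, 312, 73, 98) [ 261.8 -586.3] [165.  230.8]
top blue (400, 213, 46, 46) [ 542.2 -326.4] [104.6 105.5]
top blue (471, 128, 34, 189) [ 955.5 -438.1] [ 101.8 1117.4]
top red (503, 317, 11, 73) [ 310.6 -518.1] [  7.4 205.6]
top red (386, 315, 10, 10) [ 347.8 -249.7] [21.3 22.8]
top red (157, 236, 4, 3) [0.55071726 0.28954972]
top red (288, 203, 57, 56) [563.5 -78.3] [132.5 133.3]
```

View pics/z1.png

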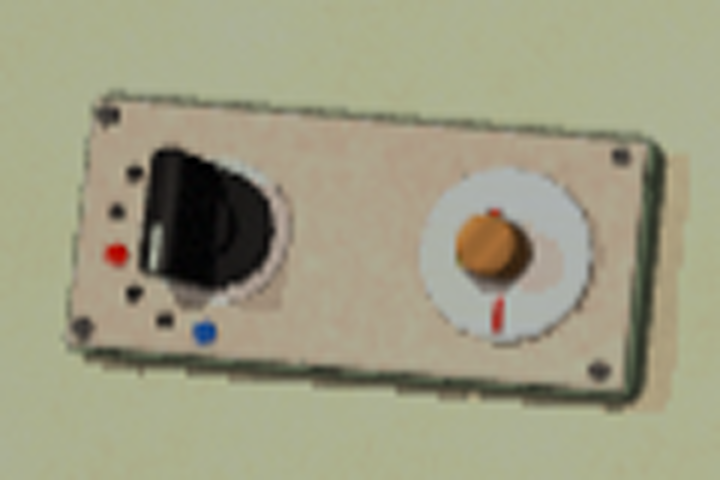

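View pics/z2.png

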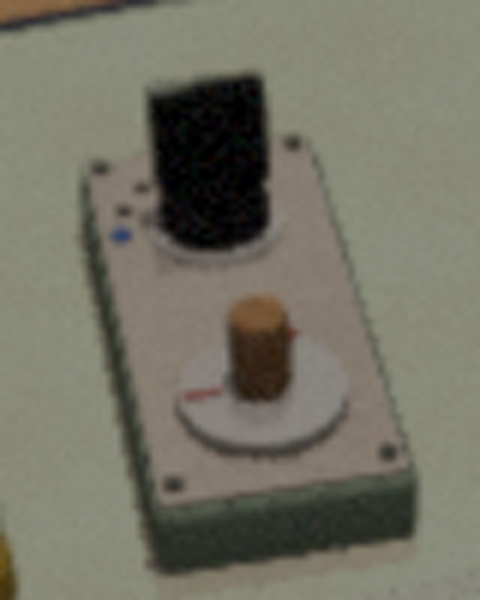

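Run:
```python
from h import *
z=lambda q:((q[0]+.5)/6-.5+140,(q[1]+.5)/6-.5+195)
D=np.array([onz('top',z(q),.039) for q in[(205,332),(165,320),(134,293),(116,254),(116,211),(134,173)]])
S=np.array([onz('top',z(q),.039) for q in[(108,115),(620,155),(598,370),(82,327)]])
print(D*1000);print(S*1000)
from scipy.optimize import least_squares
a0=np.pi-np.arange(6)*np.radians(24) # station frame, clockwise
f=lambda p:(p[:2]+.04*np.c_[np.cos(a0+p[2]),np.sin(a0+p[2])]-D).ravel()
r=least_squares(f,[.54,.25,0]);print(r.x, np.degrees(r.x[2]),np.abs(r.fun).max())
v=(S[0]-S[1])+(S[3]-S[2]);print('long axis yaw',np.degrees(np.arctan2(v[1],v[0]))-90)
c,s=np.cos(r.x[2]),np.sin(r.x[2]);R=np.array([[c,-s],[s,c]])
print('screws in station',(S-r.x[:2])@R*1000)
# bar top
k=r.x[:2]; cs=np.array([[x,y] for x,y in((-.024,-.007),(.024,-.007),(.024,.007),(-.024,.007))])@R.T+k
for n in('top','side'):
    im=cv2.imread(f'pics/{n}0.png'); u=proj(n,np.c_[cs,np.full(4,.11)]); print(n,u)
    o=(140,195) if n=='top' else (240,130); cr=im[o[1]:o[1]+80,o[0]:o[0]+100]
    cr=cv2.resize(cr,None,fx=6,fy=6,interpolation=2)
    cv2.polylines(cr,[np.int32(((u-o+.5)*6-.5))],True,(0,255,255),1); cv2.imwrite(f'pics/bar_{n}.png',cr)
```

```text
[[519.68751003 253.24397166]
 [524.68442611 268.97611461]
 [535.47717104 281.28005471]
 [550.89256738 288.56860737]
 [567.77681648 288.80911916]
 [582.58573539 281.92080873]]
[[605.73102879 292.52022496]
 [585.4901768   91.12044808]
 [501.83559379  99.96648118]
 [522.61768238 301.51766968]]
[ 0.55954157  0.24940372 -0.09438627] -5.407934809437734 0.0003235258291953702
long axis yaw -5.8130425021938805
screws in station [[  41.92030286   47.27777094]
 [  40.75070538 -155.13318296]
 [ -43.36522946 -154.21064965]
 [ -41.67107442   48.4020514 ]]
top [[168.14478344 240.4936426 ]
 [170.44258124 218.89086338]
 [164.18812646 218.43694274]
 [161.86336437 240.02761677]]
side [[263.86125797 146.19682411]
 [283.55036747 143.55401499]
 [282.4960005  140.24171999]
 [262.96019819 142.83973216]]
```

View pics/bar_top.png

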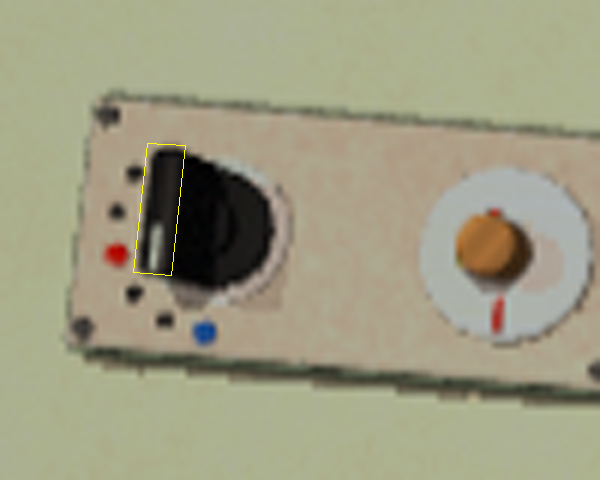

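View pics/bar_side.png

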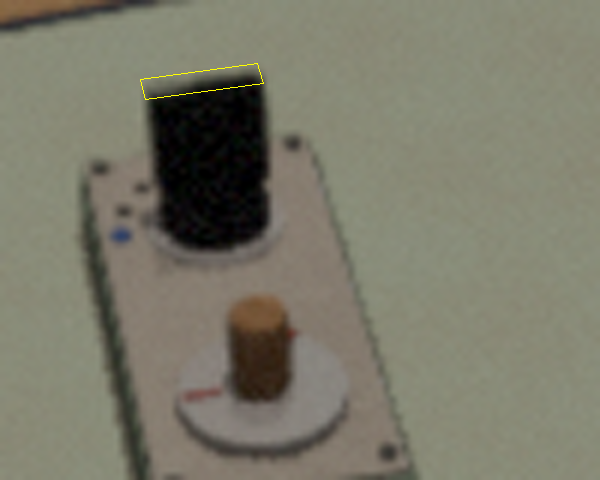

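Two-view results agree within about 3 mm:

| Item | Position |
|---|---|
| Dish | (0.5425, -0.328) |
| Ring | (0.564, -0.0785) |
| Knob axis | (0.5595, 0.249) |
| Bar yaw | about -5.5° |

First I turn the tool to that yaw, which is also the push direction.

Emit:
carry_out(
  steps=[
    {"travel":[0,0,0],"turn":7.1},
    {"travel":[0,0,0],"turn":7.1},
    {"travel":[0,0,0],"turn":7.1},
    {"travel":[0,0,0],"turn":7.1},
    {"travel":[0,0,0],"turn":0},
  ],
  jaw=0,
)

```text
time_s: 0.52
position: [0.2439, -0.5751, 0.2383]
ee_rot: [-3.141, 0.001, -0.098]
ft_force: [0.4, -0.1, 0.7]
gripper_width: 0.057
```

Emit:
carry_out(
  steps=[
    {"travel":[24,-25,0]},
    {"travel":[24,-25,0]},
    {"travel":[24,-25,0]},
    {"travel":[24,-25,0]},
    {"travel":[24,-25,0]},
    {"travel":[24,-25,0]},
    {"travel":[24,-25,0]},
    {"travel":[24,-25,0]},
  ],
)

```text
$.steps[0]: bad value
```

Emit:
carry_out(
  steps=[
    {"travel":[20,-21,0]},
    {"travel":[20,-21,0]},
    {"travel":[20,-21,10]},
    {"travel":[20,-22,20]},
    {"travel":[0,0,20]},
    {"travel":[0,0,0]},
    {"travel":[0,0,0]},
  ],
)

```text
$.steps[0]: bad value
```

Run:
```python
from h import *
for n in("side","top"):
    cv2.imwrite(f"pics/{n}1.png",read_camera(n))
s=get_state();print(s['joint_positions'],s['position'],s['ee_rot'])
```

```text
[ 1.12440054  0.68517041 -0.05154934  1.57038639  0.04241882  0.88787036
 -0.60425854] [ 0.24386275 -0.57518583  0.23842038] [-3.14112882e+00  6.47845082e-04 -9.11301655e-02]
```

View pics/side1.png

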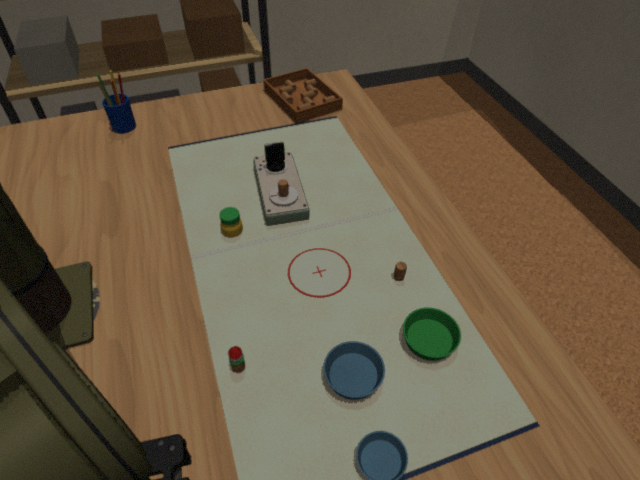

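View pics/top1.png

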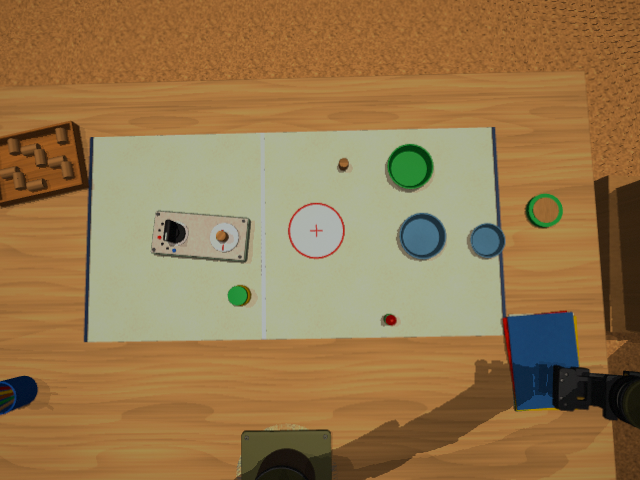

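Rows without "turn" were refused, so nothing moved. The pictures show the arm still at the table's edge and the scene unchanged. I'll repeat the moves with turn included.

Emit:
carry_out(
  steps=[
    {"travel":[24,-25,0],"turn":0},
    {"travel":[24,-25,0],"turn":0},
    {"travel":[24,-25,0],"turn":0},
    {"travel":[24,-25,0],"turn":0},
    {"travel":[24,-25,0],"turn":0},
    {"travel":[24,-25,0],"turn":0},
    {"travel":[24,-25,0],"turn":0},
    {"travel":[24,-25,0],"turn":0},
  ],
)

```text
time_s: 1.28
position: [0.455, -0.3932, 0.2387]
ee_rot: [-3.141, 0.0, -0.092]
ft_force: [0.4, 0.6, -0.2]
gripper_width: 0.0003
```

Emit:
carry_out(
  steps=[
    {"travel":[20,-21,0],"turn":0},
    {"travel":[20,-21,0],"turn":0},
    {"travel":[20,-21,10],"turn":0},
    {"travel":[20,-22,20],"turn":0},
    {"travel":[0,0,20],"turn":0},
    {"travel":[0,0,0],"turn":0},
    {"travel":[0,0,0],"turn":0},
  ],
)

```text
time_s: 1.87
position: [0.5404, -0.3177, 0.1879]
ee_rot: [-3.141, 0.003, -0.093]
ft_force: [-0.5, -0.4, 0.3]
gripper_width: 0.0003
```

Run:
```python
from h import *
for n in("side","top"):
    cv2.imwrite(f"pics/{n}2.png",read_camera(n))
s=get_state();print(s['joint_positions'],s['position'],s['ee_rot'],s['gripper_width'])
```

```text
[ 0.46257024  0.7471686  -0.00568674  1.61106673  0.00732852  0.78213751
 -1.21389495] [ 0.54097676 -0.31950035  0.18975448] [ 3.13993668e+00 -7.00075276e-04 -9.63030266e-02] 0.00040130708261459675
```

View pics/side2.png

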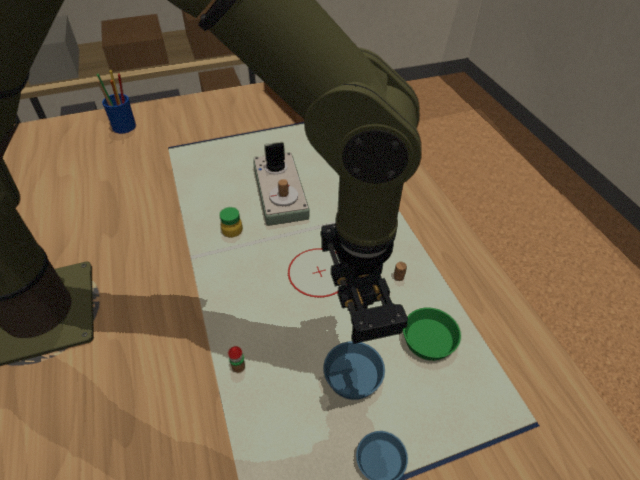

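The closed fingers hang above the dish (side view 354,372), with its interior free below them. Now I descend.

Emit:
carry_out(
  steps=[
    {"travel":[0,0,35],"turn":0},
    {"travel":[0,0,35],"turn":0},
    {"travel":[0,0,35],"turn":0},
    {"travel":[0,0,30],"turn":0},
    {"travel":[0,0,20],"turn":0},
    {"travel":[0,0,12],"turn":0},
    {"travel":[0,0,7],"turn":0},
    {"travel":[0,0,0],"turn":0},
  ],
)

```text
time_s: 2.63
position: [0.5413, -0.3184, 0.0147]
ee_rot: [3.141, 0.0, -0.096]
ft_force: [-0.5, 0.2, 0.2]
gripper_width: 0.0004
```

Emit:
carry_out(
  steps=[
    {"travel":[0,-6,0],"turn":0},
    {"travel":[0,-6,0],"turn":0},
    {"travel":[0,-6,0],"turn":0},
    {"travel":[0,-6,0],"turn":0},
    {"travel":[0,-6,0],"turn":0},
  ],
)

```text
time_s: 3.05
position: [0.5453, -0.2872, 0.0156]
ee_rot: [3.141, -0.002, -0.094]
ft_force: [-0.6, -1.0, 1.5]
gripper_width: 0.0003
```

```bash
python3 - <<'E'
from h import *
for n in("side","top"):
    cv2.imwrite(f"pics/{n}3.png",read_camera(n))
s=get_state();print(s['joint_positions'],s['position'],s['ee_rot'],s['ft_force'])
E
python3 m.py 3 | grep -v red
```

```text
[ 0.41045505  0.99133804 -0.00330234  1.72431176  0.00476629  0.42523494
 -1.25922607] [ 0.54534646 -0.28602999  0.01527713] [-3.14105712e+00 -9.26928852e-04 -9.27366525e-02] [ 0.06850443 -0.7595944   0.06234981]
side blue (357, 423, 181, 57) [ 783.3 -460.7] [118.5 593.4]
side blue (322, 346, 59, 50) [ 532.1 -330.8] [76.7 99.8]
side blue (104, 94, 31, 39) [198.9 641.4] [ 73.7 207.5]
top blue (0, 376, 37, 38) [197.  623.2] [ 66.9 112.9]
top blue (508, 312, 75, 98) [ 252.3 -591.2] [169.3 248. ]
top blue (470, 128, 35, 189) [ 966.8 -436.7] [ 102.7 1138.5]
```

View pics/side3.png

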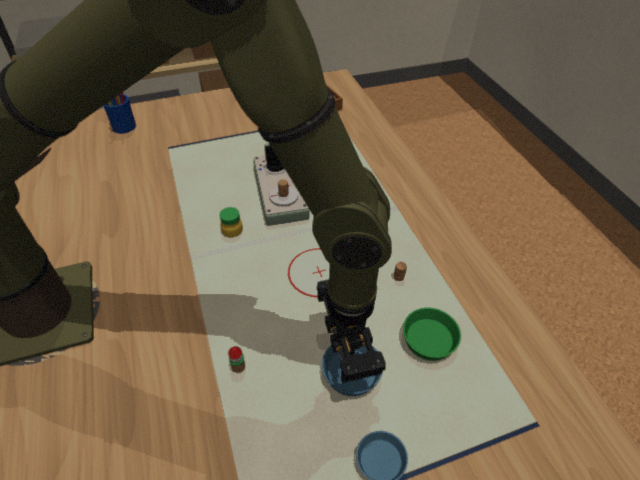

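The fingers are inside the dish and touching its far wall. In the side view the dish is near (351,370), and the side force is small. I push on along -y of the tool.

Emit:
carry_out(
  steps=[
    {"travel":[0,-8,0],"turn":0},
    {"travel":[0,-12,0],"turn":0},
    {"travel":[0,-12,0],"turn":0},
    {"travel":[0,-12,0],"turn":0},
    {"travel":[0,-12,0],"turn":0},
    {"travel":[0,-12,0],"turn":0},
    {"travel":[0,-12,0],"turn":0},
    {"travel":[0,-12,0],"turn":0},
  ],
)

```text
time_s: 3.82
position: [0.5533, -0.1947, 0.0148]
ee_rot: [3.141, -0.0, -0.095]
ft_force: [-0.1, -2.5, 0.7]
gripper_width: 0.0004
```

Emit:
carry_out(
  steps=[
    {"travel":[0,-12,0],"turn":0},
    {"travel":[0,-12,0],"turn":0},
    {"travel":[0,-12,0],"turn":0},
    {"travel":[0,-12,0],"turn":0},
    {"travel":[0,-12,0],"turn":0},
    {"travel":[0,-12,0],"turn":0},
    {"travel":[0,-12,0],"turn":0},
    {"travel":[0,-10,0],"turn":0},
  ],
)

```text
time_s: 4.48
position: [0.5622, -0.1008, 0.0147]
ee_rot: [-3.141, 0.0, -0.094]
ft_force: [0.7, -2.0, 2.4]
gripper_width: 0.0002
```

Emit:
carry_out(
  steps=[
    {"travel":[0,-8,0],"turn":0},
    {"travel":[0,-6,0],"turn":0},
    {"travel":[0,-4,0],"turn":0},
    {"travel":[0,-4,0],"turn":0},
    {"travel":[0,0,0],"turn":0},
  ],
)

```text
time_s: 4.9
position: [0.5642, -0.0797, 0.0146]
ee_rot: [-3.141, 0.0, -0.094]
ft_force: [0.8, -1.1, 0.1]
gripper_width: 0.0003
```

```bash
python3 - <<'E'
from h import *
for n in("side","top"):
    cv2.imwrite(f"pics/{n}4.png",read_camera(n))
s=get_state();print(s['joint_positions'],s['position'],s['ee_rot'],s['ft_force'])
E
python3 m.py 4 | grep -v red
```

```text
[ 0.03736605  0.96438914  0.0401485   1.86892511 -0.1096841   0.31094152
 -1.50077862] [ 0.56398719 -0.08020929  0.0144933 ] [-3.14110109e+00  5.51117203e-04 -9.47190881e-02] [-0.49127735  0.60803755 -0.50193479]
side blue (356, 423, 182, 57) [ 792.4 -458.7] [121.  610.5]
side blue (297, 261, 52, 40) [ 555.9 -123.3] [ 91.2 103.1]
side blue (102, 94, 33, 39) [196.1 650.6] [ 74.8 224.3]
top blue (0, 376, 37, 38) [196.9 623.3] [ 66.9 112.8]
top blue (508, 312, 75, 98) [ 252.3 -591.2] [169.3 248. ]
top blue (471, 128, 34, 189) [ 949.5 -438.9] [ 101.1 1106.6]
```

View pics/side4.png

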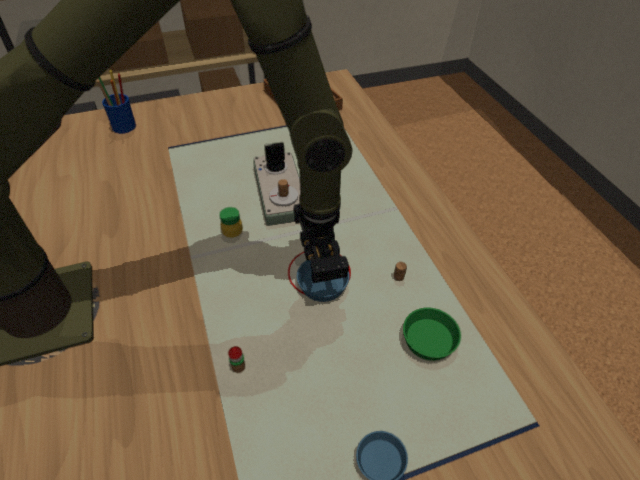

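View pics/top4.png

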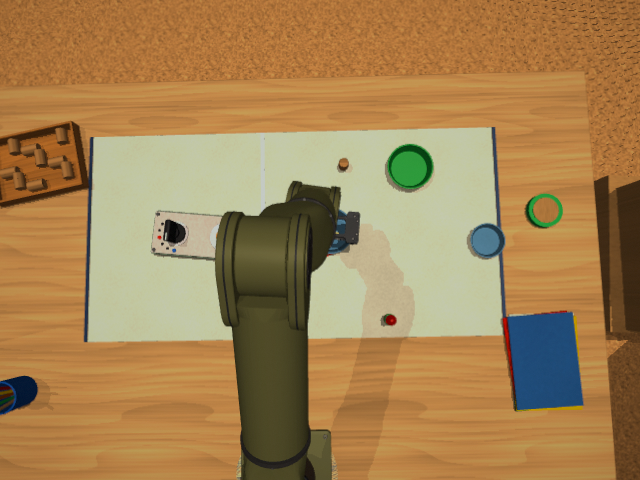

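```bash
cat > fit.py <<'E'
from h import *
import sys
from scipy.optimize import least_squares
n='side'; im=cv2.imread(f"pics/{n}{sys.argv[1]}.png")
for ref in('0',sys.argv[1]):
    im=cv2.imread(f"pics/{n}{ref}.png")
    for c in blobs(n,im,(95,60,40),(115,255,255),300):
        x,y,w,h=cv2.boundingRect(c)
        if not(200<x<350) or h>100: continue
        h_=cv2.convexHull(c)[:,0]
        P=np.array([onz(n,q,.03) for q in c[:,0]])
        f=lambda p:np.hypot(*(P-p).T)-.053
        r=least_squares(f,P.mean(0),loss='soft_l1',f_scale=.001)
        print(ref,r.x,'inl',(abs(f(r.x))<.002).sum(),len(P))
E
python3 fit.py 4
```

```text
0 [ 0.54305803 -0.32915943] inl 161 165
4 [ 0.55988965 -0.11594393] inl 76 173
```

The dish sits at about (0.560, -0.116), 36 mm behind the fingers, so it needs another 37 mm along the same line.

Emit:
carry_out(
  steps=[
    {"travel":[0,-6,0],"turn":0},
    {"travel":[0,-8,0],"turn":0},
    {"travel":[0,-8,0],"turn":0},
    {"travel":[0,-6,0],"turn":0},
    {"travel":[0,-4,0],"turn":0},
    {"travel":[0,-3,0],"turn":0},
    {"travel":[0,-2,0],"turn":0},
    {"travel":[0,0,0],"turn":0},
  ],
)

```text
time_s: 5.67
position: [0.5677, -0.0431, 0.0147]
ee_rot: [-3.141, 0.0, -0.094]
ft_force: [0.6, -0.4, 0.3]
gripper_width: 0.0
```

Emit:
carry_out(
  steps=[
    {"travel":[0,10,0],"turn":0},
    {"travel":[0,10,0],"turn":0},
    {"travel":[0,10,-5],"turn":0},
    {"travel":[0,0,-25],"turn":0},
    {"travel":[0,0,-35],"turn":0},
    {"travel":[0,0,-35],"turn":0},
    {"travel":[0,0,-35],"turn":0},
    {"travel":[0,0,-35],"turn":0},
  ],
)

```text
time_s: 6.33
position: [0.5641, -0.0758, 0.1868]
ee_rot: [3.141, 0.0, -0.097]
ft_force: [0.3, -0.6, -0.9]
gripper_width: 0.0005
```

```bash
python3 - <<'E'
from h import *
for n in("side","top"):
    cv2.imwrite(f"pics/{n}5.png",read_camera(n))
s=get_state();print(s['joint_positions'],s['position'],s['ee_rot'],s['ft_force'])
E
python3 m.py 5 ;python3 fit.py 5
```

```text
[-0.00340864  0.67979861  0.09456549  1.79507213 -0.0950344   0.65964352
 -1.52383062] [ 0.56816557 -0.07639787  0.19059863] [ 3.14070385 -0.01146495 -0.09775978] [ 0.77142141 -0.42906458 -0.16167538]
side blue (356, 423, 182, 57) [ 788.4 -459.4] [120.2 602.9]
side blue (294, 244, 50, 41) [565.1 -79.8] [ 99.5 107.8]
side blue (102, 94, 33, 39) [196.2 651.4] [ 74.9 223.7]
side red (229, 346, 13, 13) [ 352.6 -213.2] [23.4 25.1]
side red (288, 258, 63, 40) [564.9 -78. ] [131.4 132.7]
side red (118, 74, 5, 20) [201.2 881.2] [  5.8 123. ]
top blue (0, 376, 37, 38) [197.  623.1] [ 67.  112.7]
top blue (508, 312, 75, 98) [ 252.3 -591.2] [169.3 248. ]
top blue (471, 128, 34, 189) [ 960.4 -437.5] [ 102.1 1127. ]
top red (0, 387, 9, 2) [0.21130811 0.6429998 ]
top red (502, 317, 13, 75) [ 302.5 -518.7] [  7.7 200.3]
top red (386, 315, 10, 10) [ 347.9 -249.4] [21.  22.8]
top red (157, 236, 4, 3) [0.55071726 0.28954972]
top red (328, 229, 17, 27) [ 540.1 -115. ] [44.3 83.7]
top red (335, 211, 8, 12) [ 595.4 -133.9] [ 6.4 29.1]
0 [ 0.54305803 -0.32915943] inl 161 165
5 [ 0.56454854 -0.07943399] inl 112 171
```

View pics/side5.png

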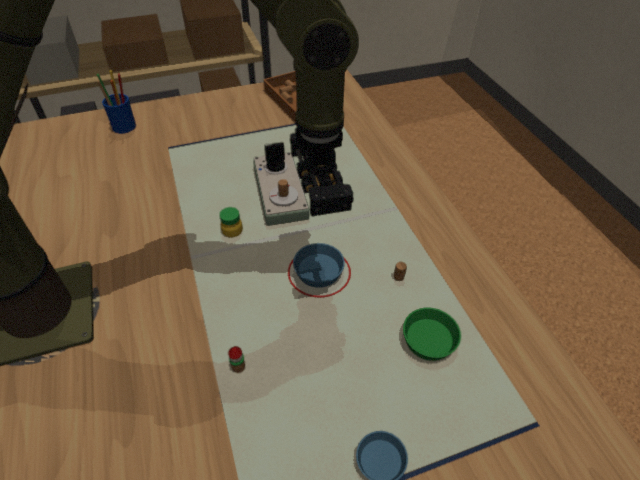

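The dish now measures (0.5645, -0.079) against the ring at (0.5645, -0.078), so it is placed and let go. In the side view it is at (319,266) within the ring. Joint 7 would run out of range turning clockwise from this yaw, so I flip the tool half a turn counter-clockwise first.

Emit:
carry_out(
  steps=[
    {"travel":[0,0,0],"turn":-7.1},
    {"travel":[0,0,0],"turn":-7.1},
    {"travel":[0,0,0],"turn":-7.1},
    {"travel":[0,0,0],"turn":-7.1},
    {"travel":[0,0,0],"turn":-7.1},
    {"travel":[0,0,0],"turn":-7.1},
    {"travel":[0,0,0],"turn":-7.1},
    {"travel":[0,0,0],"turn":-7.1},
  ],
  jaw=60,
)

```text
time_s: 7.1
position: [0.564, -0.0754, 0.1842]
ee_rot: [-3.141, 0.001, 0.901]
ft_force: [-0.5, -0.0, 0.1]
gripper_width: 0.0514
```

Emit:
carry_out(
  steps=[
    {"travel":[0,0,0],"turn":-7.1},
    {"travel":[0,0,0],"turn":-7.1},
    {"travel":[0,0,0],"turn":-7.1},
    {"travel":[0,0,0],"turn":-7.1},
    {"travel":[0,0,0],"turn":-7.1},
    {"travel":[0,0,0],"turn":-7.1},
    {"travel":[0,0,0],"turn":-7.1},
    {"travel":[0,0,0],"turn":-7.1},
  ],
)

```text
time_s: 7.77
position: [0.564, -0.0755, 0.1841]
ee_rot: [-3.14, 0.0, 1.892]
ft_force: [0.4, -0.3, 0.2]
gripper_width: 0.0602
```

Emit:
carry_out(
  steps=[
    {"travel":[0,0,0],"turn":-7.1},
    {"travel":[0,0,0],"turn":-7.1},
    {"travel":[0,0,0],"turn":-7.1},
    {"travel":[0,0,0],"turn":-7.1},
    {"travel":[0,0,0],"turn":-7.1},
    {"travel":[0,0,0],"turn":-7.1},
    {"travel":[0,0,0],"turn":-7.1},
    {"travel":[0,0,0],"turn":-7.1},
  ],
)

```text
time_s: 8.43
position: [0.564, -0.0756, 0.184]
ee_rot: [-3.141, -0.001, 2.883]
ft_force: [-1.1, 0.0, -0.0]
gripper_width: 0.0603
```

Emit:
carry_out(
  steps=[
    {"travel":[0,0,0],"turn":-7.1},
    {"travel":[0,0,0],"turn":-2.5},
    {"travel":[0,0,0],"turn":0},
    {"travel":[0,0,0],"turn":0},
  ],
)

```text
time_s: 8.77
position: [0.5643, -0.075, 0.1841]
ee_rot: [-3.141, -0.001, 3.044]
ft_force: [0.0, -0.4, -0.7]
gripper_width: 0.0599
```

Run:
```python
from h import *
s=get_state();print(s['joint_positions'],s['position'],s['ee_rot'],s['ft_force'])
y=s['ee_rot'][2]; d=(np.array([.5595,.249])-s['position'][:2])*1000
print(np.cos(y)*d[0]+np.sin(y)*d[1],np.sin(y)*d[0]-np.cos(y)*d[1])
```

```text
[ 0.49993489  0.79709467 -0.80125579  1.77341379  0.72065945  0.89264562
  0.84351738] [ 0.56425385 -0.07499813  0.18412616] [-3.14122846e+00 -1.07512395e-03  3.04352294e+00] [ 0.03705574 -0.43951991 -0.68478875]
36.45450653306161 321.9758620871644
```

Emit:
carry_out(
  steps=[
    {"travel":[4,36,0],"turn":0},
    {"travel":[4,36,0],"turn":0},
    {"travel":[4,36,0],"turn":0},
    {"travel":[4,36,0],"turn":0},
    {"travel":[4,36,0],"turn":0},
    {"travel":[4,36,0],"turn":0},
    {"travel":[4,36,0],"turn":0},
    {"travel":[4,36,0],"turn":0},
  ],
)

```text
time_s: 9.43
position: [0.5601, 0.2171, 0.1846]
ee_rot: [-3.141, 0.0, 3.045]
ft_force: [0.4, -1.3, 0.3]
gripper_width: 0.0597
```

Emit:
carry_out(
  steps=[
    {"travel":[2,20,0],"turn":0},
    {"travel":[2,10,0],"turn":0},
    {"travel":[0,4,0],"turn":0},
    {"travel":[0,0,0],"turn":0},
    {"travel":[0,0,0],"turn":0},
  ],
)

```text
time_s: 9.85
position: [0.5601, 0.2478, 0.1843]
ee_rot: [-3.139, 0.0, 3.044]
ft_force: [-0.7, -0.8, -0.3]
gripper_width: 0.0596
```

```bash
python3 - <<'E'
from h import *
for n in("side","top"):
    cv2.imwrite(f"pics/{n}6.png",read_camera(n))
s=get_state();print(s['joint_positions'],s['position'],s['ee_rot'],s['ft_force'])
y=s['ee_rot'][2]; d=(np.array([.5595,.249])-s['position'][:2])*1000
print(np.cos(y)*d[0]+np.sin(y)*d[1],np.sin(y)*d[0]-np.cos(y)*d[1])
a=cv2.imread('pics/side6.png')[90:290,190:420];cv2.imwrite('pics/z6.png',cv2.resize(a,None,fx=3,fy=3,interpolation=2))
E
python3 fit.py 6
```

```text
[-0.08802164  0.83435872 -0.75884765  1.64103381  0.67968511  0.94980326
  0.37734168] [0.56015636 0.24767109 0.18438056] [-3.13946683e+00  1.46990581e-04  3.04360573e+00] [ 0.09311091  0.03191551 -0.30955157]
0.7832160507459429 1.2583273089941684
0 [ 0.54305803 -0.32915943] inl 161 165
6 [ 0.56324277 -0.07900729] inl 126 128
```

View pics/z6.png

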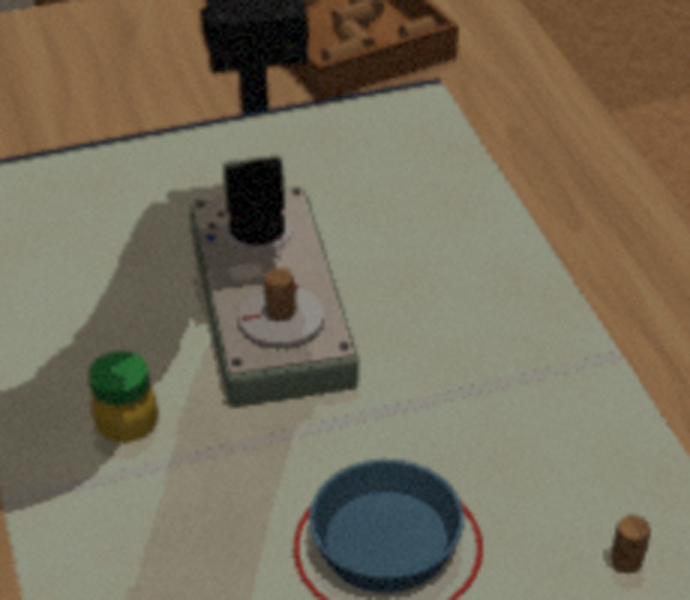

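View pics/top6.png

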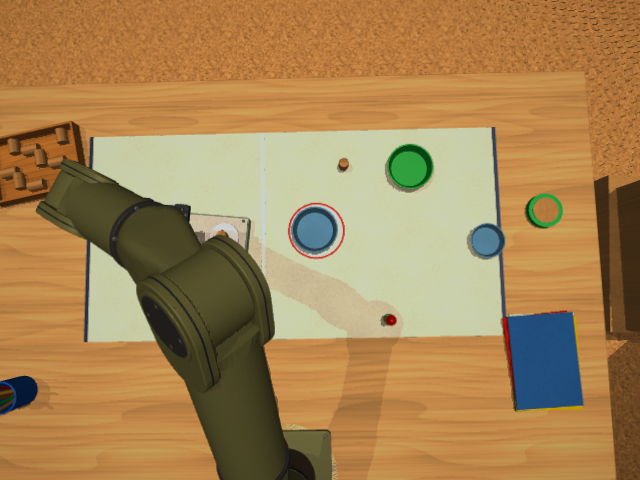

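The top view shows the dish centred in the ring at (315,230). The open gripper is over the knob, so I go down to the grip height.

Emit:
carry_out(
  steps=[
    {"travel":[1,0,25],"turn":0},
    {"travel":[0,0,25],"turn":0},
    {"travel":[0,0,20],"turn":0},
    {"travel":[0,0,15],"turn":0},
    {"travel":[0,0,13],"turn":0},
    {"travel":[0,0,10],"turn":0},
    {"travel":[0,0,5],"turn":0},
    {"travel":[0,0,0],"turn":0},
  ],
)

```text
time_s: 10.62
position: [0.5583, 0.2497, 0.0709]
ee_rot: [-3.141, -0.001, 3.046]
ft_force: [-0.6, 0.3, -0.1]
gripper_width: 0.0599
```

Emit:
carry_out(
  steps=[
    {"travel":[0,0,0],"turn":0},
    {"travel":[0,0,0],"turn":0},
    {"travel":[0,0,0],"turn":0},
    {"travel":[0,0,0],"turn":0},
    {"travel":[0,0,0],"turn":0},
    {"travel":[0,0,0],"turn":0},
    {"travel":[0,0,0],"turn":0},
    {"travel":[0,0,0],"turn":0},
  ],
  jaw=0,
)

```text
time_s: 11.28
position: [0.5585, 0.2498, 0.0718]
ee_rot: [-3.14, -0.0, 3.046]
ft_force: [0.3, -1.7, 2.6]
gripper_width: 0.0137
```

Run:
```python
from h import *
cv2.imwrite(f"pics/side7.png",read_camera('side'))
s=get_state();print(s['joint_positions'],s['position'],s['ee_rot'],s['ft_force'],s['wrist_torque'],s['gripper_width'])
a=cv2.imread('pics/side7.png')[90:290,190:420];cv2.imwrite('pics/z7.png',cv2.resize(a,None,fx=3,fy=3,interpolation=2))
```

```text
[-0.14470927  0.97571824 -0.65253319  1.70902392  0.82534365  0.75512342
  0.25752915] [0.55851621 0.24982021 0.07180568] [-3.14046608e+00 -1.65778350e-06  3.04605761e+00] [-0.9878707  -1.92597211  2.01228341] [-0.28319189  0.02538312 -0.07618426] 0.01359567876534894
```

View pics/z7.png

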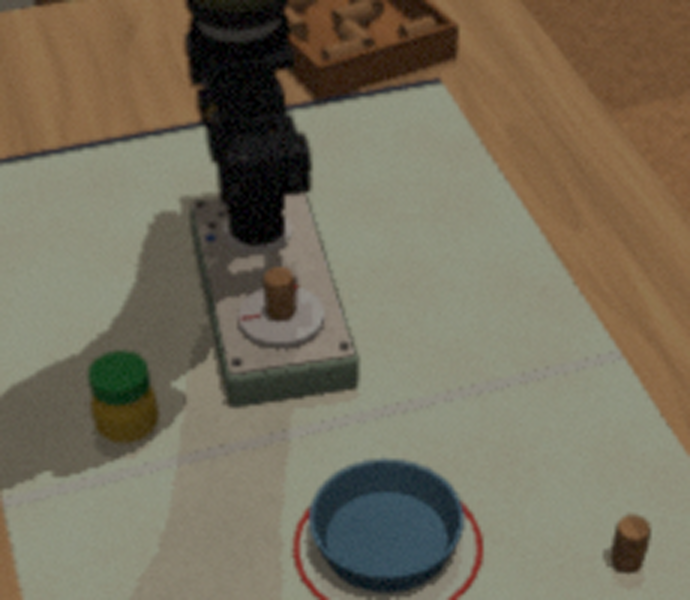

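The bar is gripped, with the opening at 13.7 mm against a 14 mm bar. Now I turn clockwise slowly, halfway first.

Emit:
carry_out(
  steps=[
    {"travel":[0,0,0],"turn":4},
    {"travel":[0,0,0],"turn":4},
    {"travel":[0,0,0],"turn":4},
    {"travel":[0,0,0],"turn":4},
    {"travel":[0,0,0],"turn":4},
    {"travel":[0,0,0],"turn":4},
    {"travel":[0,0,0],"turn":4},
    {"travel":[0,0,0],"turn":4},
  ],
)

```text
time_s: 12.0
position: [0.559, 0.251, 0.0719]
ee_rot: [3.14, 0.0, 2.486]
ft_force: [1.6, 0.9, -0.6]
gripper_width: 0.0139
```

Run:
```python
from h import *
s=get_state();print(s['joint_positions'],s['position'],np.degrees(s['ee_rot']),s['ft_force'],s['wrist_torque'],s['gripper_width'])
```

```text
[-0.21421942  0.94365674 -0.5164922   1.71213843  0.69358222  0.67510661
 -0.19605051] [0.55897576 0.25099304 0.07185311] [1.79912760e+02 1.36651654e-02 1.42418899e+02] [ 1.62301232  0.93282101 -0.55090841] [ 0.10215581 -0.31705353  0.11382779] 0.013856970200006717
```

Emit:
carry_out(
  steps=[
    {"travel":[0,0,0],"turn":5},
    {"travel":[0,0,0],"turn":5},
    {"travel":[0,0,0],"turn":5},
    {"travel":[0,0,0],"turn":5},
    {"travel":[0,0,0],"turn":5},
    {"travel":[0,0,0],"turn":5},
    {"travel":[0,0,0],"turn":4},
    {"travel":[0,0,0],"turn":3},
  ],
)

```text
time_s: 12.67
position: [0.5602, 0.2518, 0.0719]
ee_rot: [3.138, -0.002, 1.84]
ft_force: [3.5, 2.0, -3.0]
gripper_width: 0.0139
```

Emit:
carry_out(
  steps=[
    {"travel":[0,0,0],"turn":2},
    {"travel":[0,0,0],"turn":1},
    {"travel":[0,0,0],"turn":0},
    {"travel":[0,0,0],"turn":0},
    {"travel":[0,0,0],"turn":0},
    {"travel":[0,0,0],"turn":0},
    {"travel":[0,0,0],"turn":0},
    {"travel":[0,0,0],"turn":0},
  ],
)

```text
time_s: 13.33
position: [0.5603, 0.2518, 0.0719]
ee_rot: [3.138, -0.002, 1.791]
ft_force: [4.3, 3.3, -4.0]
gripper_width: 0.0136
```

```bash
python3 - <<'E'
from h import *
for n in("side","top"):
    cv2.imwrite(f"pics/{n}8.png",read_camera(n))
s=get_state();print(s['time_s'],s['joint_positions'],s['position'],np.degrees(s['ee_rot']),s['ft_force'],s['wrist_torque'],s['gripper_width'])
a=cv2.imread('pics/side8.png')[120:240,220:350];cv2.imwrite('pics/z8.png',cv2.resize(a,None,fx=5,fy=5,interpolation=2))
E
python3 fit.py 8
```

```text
13.4333 [-0.30871291  0.91511514 -0.33917936  1.71567927  0.49093732  0.59141012
 -0.71694442] [0.56029351 0.25179806 0.07187476] [ 1.79771123e+02 -1.24814997e-01  1.02611900e+02] [ 4.49063013  2.22380972 -3.60898326] [ 0.40704464 -1.03789496  0.18946999] 0.013941679702065444
0 [ 0.54305803 -0.32915943] inl 161 165
8 [ 0.56318111 -0.07914628] inl 124 135
```

View pics/z8.png

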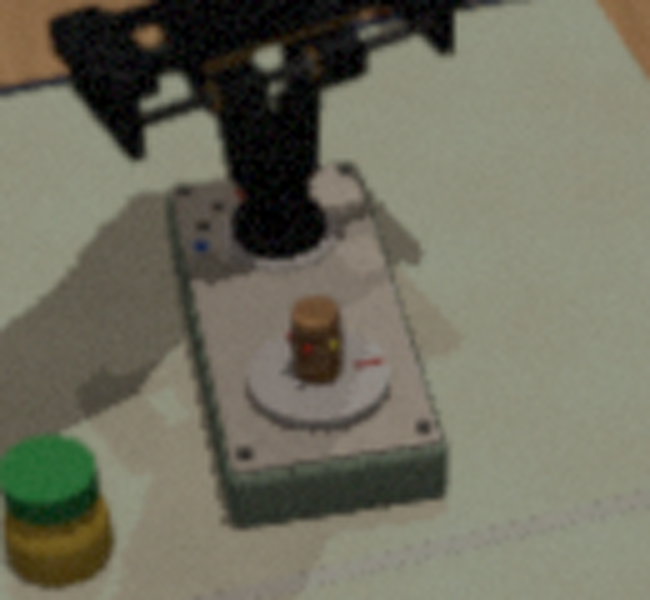

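View pics/top8.png

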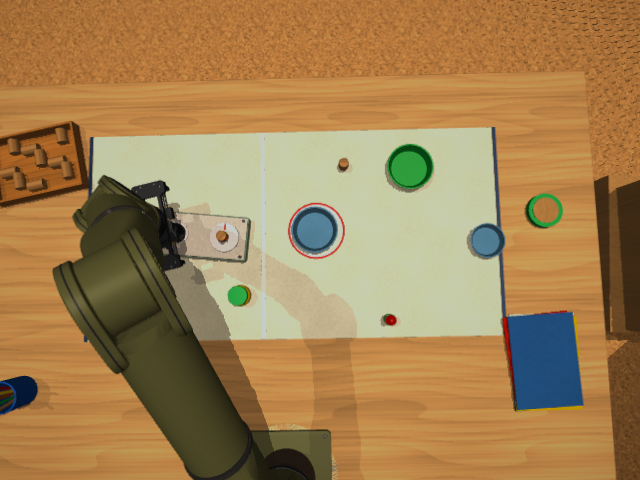

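The red mark on the turntable has swung from the left to the right side, about 180°, which is three clicks. I measure its angle to confirm the knob's actual position.

Run:
```python
from h import *
yaw=np.radians(-5.5);R=np.array([[np.cos(yaw),-np.sin(yaw)],[np.sin(yaw),np.cos(yaw)]])
c=np.array([.5595,.2495])+R@[0,-.115]
for n in('side','top'):
  for k in('0','8'):
    im=cv2.imread(f'pics/{n}{k}.png').astype(int); u=proj(n,[[*c,.045]])[0]
    red=im[...,2]-np.maximum(im[...,0],im[...,1])
    pts=[]
    for v in range(int(u[1])-20,int(u[1])+20):
      for w in range(int(u[0])-20,int(u[0])+20):
        p=(onz(n,(w,v),.045)-c)
        if .016<np.hypot(*p)<.034 and red[v,w]>25: pts.append([*(R.T@p),red[v,w]])
    pts=np.array(pts)
    if len(pts):
        m=np.average(pts[:,:2],axis=0,weights=pts[:,2]); print(n,k,len(pts),m*1000,np.degrees(np.arctan2(m[1],m[0])))
```

```text
side 0 6 [-20.42826828   6.11123692] 163.34513629907022Traceback (most recent call last):
  File "<stdin>", line 11, in <module>
  File "h.py", line 7, in onz
    o,d=ray(n,uv); return (o+d*(z-o[2])/d[2])[:2]
        ~~~^^^^^^
  File "h.py", line 4, in ray
    p=camera_params(n); x=cv2.undistortPoints(np.array([[uv]],float),p['camera_matrix'],p['dist'])[0,0]
ValueError: time passes only in moves, steps and waits
```

Run:
```python
from h import *
import h
C={n:camera_params(n) for n in('side','top')}; h.camera_params=lambda n:C[n]
yaw=np.radians(-5.5);R=np.array([[np.cos(yaw),-np.sin(yaw)],[np.sin(yaw),np.cos(yaw)]])
for n in('side','top'):
  c=np.array([.5595,.2495])+R@[0,-.115]
  for k in('0','8'):
    im=cv2.imread(f'pics/{n}{k}.png').astype(int); u=proj(n,[[*c,.045]])[0]
    red=im[...,2]-np.maximum(im[...,0],im[...,1]);gb=abs(im[...,0]-im[...,1])
    pts=[]
    for v in range(int(u[1])-20,int(u[1])+20):
      for w in range(int(u[0])-20,int(u[0])+20):
        p=(onz(n,(w,v),.045)-c)
        if .013<np.hypot(*p)<.036 and red[v,w]>25 and gb[v,w]<22: pts.append([*(R.T@p),red[v,w],w,v])
    pts=np.array(pts)
    for q in pts: print(n,k,np.round(q[:2]*1000,1),q[2:],round(np.degrees(np.arctan2(q[1],q[0]))))
```

```text
side 0 [ 1.  33.8] [ 26. 281. 185.] 88
side 0 [17.4 30. ] [ 42. 288. 185.] 60
side 0 [-26.1   3. ] [ 34. 272. 195.] 173
side 0 [-23.8   2.5] [ 40. 273. 195.] 174
side 0 [-21.5   2. ] [ 34. 274. 195.] 175
side 0 [-19.2   1.4] [ 34. 275. 195.] 176
side 0 [-28.9   0.1] [ 28. 271. 196.] 180
side 8 [-9.  32.3] [ 27. 277. 186.] 106
side 8 [-9.6 28.7] [ 29. 277. 187.] 109
side 8 [-7.3 28.2] [ 26. 278. 187.] 105
side 8 [-3.9 19.9] [ 33. 280. 189.] 101
side 8 [-1.6 19.4] [ 67. 281. 189.] 95
side 8 [ 0.7 18.9] [ 37. 282. 189.] 88
side 8 [-4.6 16.4] [ 27. 280. 190.] 106
side 8 [-2.3 15.8] [ 48. 281. 190.] 98
side 8 [ 0.  15.3] [ 30. 282. 190.] 90
side 8 [19.5  3.5] [ 27. 291. 192.] 10
side 8 [21.8  2.9] [ 36. 292. 192.] 8
side 8 [24.1  2.4] [ 44. 293. 192.] 6
side 8 [26.4  1.9] [ 42. 294. 192.] 4
side 8 [28.7  1.3] [ 42. 295. 192.] 3
top 0 [14.2  7.7] [ 38. 221. 230.] 28
top 0 [14.5  3. ] [ 30. 223. 230.] 12
top 0 [-17.9  -0.1] [ 47. 223. 244.] -180
top 0 [-20.4   2. ] [ 50. 222. 245.] 174
top 0 [-20.3  -0.3] [104. 223. 245.] -179
top 0 [-22.7   1.8] [ 76. 222. 246.] 176
top 0 [-22.6  -0.5] [ 89. 223. 246.] -179
top 0 [-25.1   1.5] [ 92. 222. 247.] 176
top 0 [-24.9  -0.8] [ 89. 223. 247.] -178
top 0 [-27.4   1.3] [114. 222. 248.] 177
top 0 [-27.2  -1. ] [ 80. 223. 248.] -178
top 0 [-29.7   1.1] [100. 222. 249.] 178
top 0 [-29.5  -1.2] [ 54. 223. 249.] -178
top 0 [-32.    0.9] [ 41. 222. 250.] 178
top 8 [28.7  2.1] [ 52. 224. 224.] 4
top 8 [28.9 -0.3] [ 78. 225. 224.] -1
top 8 [26.4  1.8] [ 95. 224. 225.] 4
top 8 [26.5 -0.5] [ 98. 225. 225.] -1
top 8 [24.   1.6] [125. 224. 226.] 4
top 8 [24.2 -0.7] [ 91. 225. 226.] -2
top 8 [21.7  1.4] [121. 224. 227.] 4
top 8 [21.9 -0.9] [ 70. 225. 227.] -2
top 8 [19.4  1.2] [116. 224. 228.] 3
top 8 [19.5 -1.2] [ 60. 225. 228.] -3
top 8 [17.   0.9] [ 81. 224. 229.] 3
top 8 [17.2 -1.4] [ 43. 225. 229.] -5
top 8 [14.7  0.7] [ 39. 224. 230.] 3
top 8 [-13.7   5. ] [ 65. 221. 242.] 160
```

Top view: the turntable mark went from about 178° to 1°, roughly 177-179° of turn. That puts the knob at about 71°, against 72° for the third stop, and it is held there. The dish is centred, so I hand in.

Run:
```python
from plant import *
print(close_job()); s=get_state(); print(s['ee_rot'],s['gripper_width'],s['time_s'])
```

```text
the job is handed in; nothing more can be done
None
the job is handed in; nothing more can be done
```

The job is handed in at about 13.4 s of the 58 s allowed; `close_job()` reports no verdict. The dish stands inside the red ring, and the gripper is still holding the knob at the third stop.

- **Dish:** I pushed it along the table with closed fingers against its inside wall, never lifting it. It ended about 1.5 mm from the ring's centre and was let go before I touched the knob.
- **Knob:** I gripped the bar 20 mm below its top and turned it clockwise by 71.8° of tool yaw. The turntable mark moved about 177–179°, which means three clicks and puts the knob at about 71°, where the third stop is 72°. The jaws read 13.9 mm on the 14 mm bar.
- **Bystanders:** the jar, cork and figure look unmoved in the last top view. I judged this by eye and did not measure them.
- **Refusals and disagreements:**
  - Two move calls were refused because their rows had no "turn" value; nothing moved.
  - The two cameras differed by up to about 3 mm on the dish at the start.
  - The side view put the turntable mark a few degrees off the top view, well within the tolerance.
  - A side force of about 5 N remained on the wrist while holding the knob.

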